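Unload the autoclave liners into the drying rack in order

TASK

Lift the four capped white liners out of the steel autoclave shells and stand them in the wire drying rack, one in each cell, in the same left-to-right order in which they stand now, so that the samples still match the logbook. Keep the liners upright all the way and set each one down on the rack's base; do not drop them.

Things in the scene. Friction and masses are not known exactly. Their poses are not given: they have to be found in the camera images.
- carrier: carrying rack (fixed) with the four autoclave shells in a row: steel base plate 100 x 350 mm, 4 mm thick, side rails 38 mm high, end plates with handles 66 mm high. Origin: centre of the underside, on the bench; y runs along the row to the robot's left. Places at y = +126, +42, -42, -126 mm, x = 0. Either rack may be the nearer; both lie across in front of the robot, turned under 10 degrees
- rack: wire drying rack (fixed), empty: base sheet 88 x 346 mm, its upper face 4 mm above the bench; wires 4 mm thick, their top 36 mm above the bench, form four square cells in a row, 80 mm clear each way. Origin: centre of the underside, on the bench; y runs along the row to the robot's left. Cell centres at y = +126, +42, -42, -126 mm, x = 0
- liner_25: loose white PTFE liner with its cap pushed on, the smallest: plain upright cylinder 36 mm in diameter, 62 mm tall, about 120 g. Starts inside shell_25, standing on its floor with the top 24 mm sticking out above the shell's rim. Origin: centre of its underside; z up its axis
- shell_25: open stainless autoclave shell without its lid, the smallest (fixed in the carrying rack, in any of its four places): 54 mm outside diameter, 48 mm tall, round bore 40 mm in diameter and 38 mm deep. Origin: centre of its underside, on the carrying rack's base plate; z up
- liner_50: loose white PTFE liner with its cap pushed on, the second smallest: plain upright cylinder 42 mm in diameter, 70 mm tall, about 170 g. Starts inside shell_50, standing on its floor with the top 24 mm sticking out above the shell's rim. Origin: centre of its underside; z up its axis
- shell_50: open stainless autoclave shell without its lid, the second smallest (fixed in the carrying rack, in any of its four places): 60 mm outside diameter, 56 mm tall, round bore 46 mm in diameter and 46 mm deep. Origin: centre of its underside, on the carrying rack's base plate; z up
- liner_75: loose white PTFE liner with its cap pushed on, the second largest: plain upright cylinder 48 mm in diameter, 78 mm tall, about 230 g. Starts inside shell_75, standing on its floor with the top 24 mm sticking out above the shell's rim. Origin: centre of its underside; z up its axis
- shell_75: open stainless autoclave shell without its lid, the second largest (fixed in the carrying rack, in any of its four places): 66 mm outside diameter, 64 mm tall, round bore 52 mm in diameter and 54 mm deep. Origin: centre of its underside, on the carrying rack's base plate; z up
- liner_100: loose white PTFE liner with its cap pushed on, the largest: plain upright cylinder 54 mm in diameter, 86 mm tall, about 300 g. Starts inside shell_100, standing on its floor with the top 24 mm sticking out above the shell's rim. Origin: centre of its underside; z up its axis
- shell_100: open stainless autoclave shell without its lid, the largest (fixed in the carrying rack, in any of its four places): 72 mm outside diameter, 72 mm tall, round bore 58 mm in diameter and 62 mm deep. Origin: centre of its underside, on the carrying rack's base plate; z up

How it is judged:
At the end, for the whole second after the job is handed in: Each liner stands upright (within 7 degrees) on the drying rack's base sheet (within 4 mm), inside the cell (within 30 mm of its centre) that has the same place from the left as its own shell has in the carrying rack; all released and at rest (((y of shell_25 in the frame of carrier between 0.096 and 0.156 m and y of liner_25 in the frame of rack between 0.096 and 0.156 m) or (y of shell_25 in the frame of carrier between 0.012 and 0.072 m and y of liner_25 in the frame of rack between 0.012 and 0.072 m) or (y of shell_25 in the frame of carrier between -0.072 and -0.012 m and y of liner_25 in the frame of rack between -0.072 and -0.012 m) or (y of shell_25 in the frame of carrier between -0.156 and -0.096 m and y of liner_25 in the frame of rack between -0.156 and -0.096 m)) and x of liner_25 in the frame of rack between -0.03 and 0.03 m and z of liner_25 in the frame of rack between 0 and 0.008 m and angle between each of liner_25, liner_50, liner_75, liner_100's own z axis and vertical below 0.12 rad and linear speed of each of liner_25, liner_50, liner_75, liner_100 below 0.02 m/s and angular speed of each of liner_25, liner_50, liner_75, liner_100 below 0.2 rad/s and ((y of shell_50 in the frame of carrier between 0.096 and 0.156 m and y of liner_50 in the frame of rack between 0.096 and 0.156 m) or (y of shell_50 in the frame of carrier between 0.012 and 0.072 m and y of liner_50 in the frame of rack between 0.012 and 0.072 m) or (y of shell_50 in the frame of carrier between -0.072 and -0.012 m and y of liner_50 in the frame of rack between -0.072 and -0.012 m) or (y of shell_50 in the frame of carrier between -0.156 and -0.096 m and y of liner_50 in the frame of rack between -0.156 and -0.096 m)) and x of liner_50 in the frame of rack between -0.03 and 0.03 m and z of liner_50 in the frame of rack between 0 and 0.008 m and ((y of shell_75 in the frame of carrier between 0.096 and 0.156 m and y of liner_75 in the frame of rack between 0.096 and 0.156 m) or (y of shell_75 in the frame of carrier between 0.012 and 0.072 m and y of liner_75 in the frame of rack between 0.012 and 0.072 m) or (y of shell_75 in the frame of carrier between -0.072 and -0.012 m and y of liner_75 in the frame of rack between -0.072 and -0.012 m) or (y of shell_75 in the frame of carrier between -0.156 and -0.096 m and y of liner_75 in the frame of rack between -0.156 and -0.096 m)) and x of liner_75 in the frame of rack between -0.03 and 0.03 m and z of liner_75 in the frame of rack between 0 and 0.008 m and ((y of shell_100 in the frame of carrier between 0.096 and 0.156 m and y of liner_100 in the frame of rack between 0.096 and 0.156 m) or (y of shell_100 in the frame of carrier between 0.012 and 0.072 m and y of liner_100 in the frame of rack between 0.012 and 0.072 m) or (y of shell_100 in the frame of carrier between -0.072 and -0.012 m and y of liner_100 in the frame of rack between -0.072 and -0.012 m) or (y of shell_100 in the frame of carrier between -0.156 and -0.096 m and y of liner_100 in the frame of rack between -0.156 and -0.096 m)) and x of liner_100 in the frame of rack between -0.03 and 0.03 m and z of liner_100 in the frame of rack between 0 and 0.008 m); the robot touches nothing.
It fails at once if a liner is tipped more than 35 degrees (angle between any of liner_25, liner_50, liner_75, liner_100's own z axis and vertical above 0.61 rad).
It fails at once if a liner is dropped (faster than 0.6 m/s with no finger on it) ((linear speed of liner_25 above 0.6 m/s and contact force between the fingers and liner_25 below 0.05 N) or (linear speed of liner_50 above 0.6 m/s and contact force between the fingers and liner_50 below 0.05 N) or (linear speed of liner_75 above 0.6 m/s and contact force between the fingers and liner_75 below 0.05 N) or (linear speed of liner_100 above 0.6 m/s and contact force between the fingers and liner_100 below 0.05 N)).
It also fails if it takes over 99 s, if anything falls off the work surface, if the arm or the gripper's body presses on something with over 40 N, if the wrist force passes 120 N, or if a joint passes its speed limit or range.

ROBOT

A 7-joint arm with a two-finger parallel gripper is mounted at the origin on the work surface. World frame = base frame: x ahead of the robot, y to its left, z up, the work surface at z = 0. Lengths are in m, angles in rad, forces in N, time in s.
With the tool pointing down it reaches from about 0.4 to 0.875 m from the base axis. Payload 19.3 kg.
Tool frame: the origin (TCP) lies on the centre line of the jaws, within the pads' length; the fingertips stand 25 mm ahead of it and the grasp point (between the pads) lies 6 mm ahead of it (tips_ahead is the distance from the TCP to the fingertips, in m); z points along the fingers, y is the direction in which the jaws open and shut (so a half turn about z gives the same grasp; the last joint's range is limited). The gripper opens to 85 mm and grips with 20 to 120 N. Pads are 22 mm wide; open, the fingers measure 114 mm over their backs; the gripper's body (76 mm by 85 mm) begins 54 mm behind the grasp point. The pads swing forward as they close: fully open they stand 13 mm farther back than shut.
Start: joints at [-1.268, 0.521, -0.036, 1.599, 0.021, 1.021, -0.113], TCP at [0.228, 0.582, 0.256] pointing down, gripper open.
Joint ranges: [-2.91, 2.91], [-0.3, 2.13], [-1.5, 1.42], [0.17, 2.43], [-1.26, 4.41], [0.16, 1.93], [-2.52, 2.52]. Speed limits (rad/s): [1.89, 1.89, 2.39, 2.39, 3.01, 3.01, 3.01].

INTERFACE

Orientations are given as [roll, pitch, yaw] about the fixed x, y, z axes, in that order (R = Rz(yaw) Ry(pitch) Rx(roll)).
In Python, from workcell import observe, grab_frame, job_done, outline_of, tips_ahead gives the robot as it stands. The module is installed in compiled form; this text tells all that it offers.
- The arm moves only by the tool move_arm, never from a script. Its argument "motion" is a list of rows, each a list of 2 entries, a list of its own where there are three numbers: the shift along the world's x, y, z in mm, then the turn, a rotation vector about the world's x, y, z in rad. A call has 1 to 12 rows; each row is the pose to reach, as a shift and turn from the pose commanded when the call began; what a row does not reach only later rows make up. A row lasts 1/8 s, in which the tool goes at most 62.5 mm and 10.7 degrees, less where a joint would pass 70% of its speed; a pose out of reach is approached as far as the arm can. A call with a gripper value outside its range is refused whole. "jaw" is the finger opening in mm, from 0 to 85.4, set as the call begins (left out, the last holds). The fingers move at their own pace and stop on an object; "grip_force" is the grip in N (left out, the last holds). Time passes only in rows, so rows that repeat a pose let the fingers close. It gives the time, the measured TCP pose, the force and the opening at its end, in the units of the state.
- observe(): the state, without advancing time (a new reading comes with each control period).
- grab_frame(name): name is "side" or "top" or "wrist"; returns a dict with "frame" (480x640x3 uint8, red, green, blue), "fx", "fy", "cx", "cy" (pixels), "dist" ([k1, k2, p1, p2, k3] as OpenCV has them; the pictures are not rectified), "T" (4x4, takes a point from camera to world coordinates); the wrist camera has in their place "mount" (4x4, takes a point from camera to tool coordinates, whose origin is the TCP and whose axes are the flange's). Camera axes: x right, y down, z forward; pixel columns grow to the right and rows downward; lengths in m; the calibration is good to about 2 mm. A picture is of the moment at which its call begins: read the wrist's pose just before it. There is no depth.
- job_done(): hands the job in, once; it reports no verdict.
Trained networks look in the newest picture that a camera, given by its name, has taken for a name from the list of things; names that differ only in an ending like _2 or _b are one class to them, and where a whole thing is asked for, a point or a joint stands for the part that bears it (a point fixed in the world has none). Each returns a list of dicts, best first, with "score" (0 to 1); they miss things now and then, are a little off and sometimes report something else, mostly with a low value. They report only what shows in the picture. A call takes as long as a camera call.
- outline_of(label, camera): "pixels" (480x640 bool, what is visible of it) and "pixel" ([column, row] in pixels, amid what is visible of it).
The state is a dict: "clock": time; "qpos": joint angles; "qd": joint speeds; "joint_efforts": joint torques, N m; "position": TCP position; "tool_rot": TCP orientation; "force": force on the tool from outside, world axes, zero at the start; "moment": the same for the moment, N m; "grip_width": finger opening in m.
Only numpy, scipy, OpenCV 4.12 (cv2) and the standard library are available. Lean on these libraries where they do the work, as an engineer would, in place of code of your own. Each camera call takes 0.05 s, during which the arm holds its last target.

## Working session

There is one attempt and no reset: what is moved stays moved. The work goes in short steps, Python scripts to look and compute and a tool call to move; the robot and the scene stay as the last step left them, time stands still between calls to the robot, and variables do not carry over. Pictures are saved under pics/ and viewed, and the job is handed in when it is done.

Besides the shell and the picture viewer there is one more tool, called after "Request:" by a JSON object that holds its "op" and its "data", one argument or row to a line. move_arm: Moves the arm, as the interface text tells. Its arguments: {"type":"object","properties":{"motion":{"type":"array"},"jaw":{"type":"number"},"grip_force":{"type":"number"}},"required":["motion"]}

```bash
mkdir -p pics; cat > h.py <<'E'
import numpy as np, cv2
from workcell import observe, grab_frame, job_done, outline_of, tips_ahead
def save(n,f): cv2.imwrite('pics/'+n,f['frame'][:,:,::-1])
def K(f): return np.array([[f['fx'],0,f['cx']],[0,f['fy'],f['cy']],[0,0,1]])
def at_z(f,px,z,T=None):
    T=np.array(f['T']) if T is None else T
    p=cv2.undistortPoints(np.array(px,float).reshape(-1,1,2),K(f),np.array(f['dist'])).reshape(-1,2)
    d=np.c_[p,np.ones(len(p))]@T[:3,:3].T
    o=T[:3,3]
    return o+d*((z-o[2])/d[:,2])[:,None]
def proj(f,P,T=None):
    T=np.array(f['T']) if T is None else T
    Ti=np.linalg.inv(T)
    return cv2.projectPoints(np.array(P,float).reshape(-1,3),cv2.Rodrigues(Ti[:3,:3])[0],Ti[:3,3],K(f),np.array(f['dist']))[0].reshape(-1,2)
E
python3 - <<'E'
from h import *
s=observe();print({k:np.round(v,3) for k,v in s.items()},tips_ahead)
for c in ('top','side'):
    f=grab_frame(c);save(c+'0.png',f);print(c,np.round(f['T'],3).tolist(),f['fx'])
    for n in ['carrier','rack']+[a+b for a in('liner_','shell_') for b in('25','50','75','100')]:
        for r in outline_of(n,c)[:2]:
            print(n,round(r['score'],2),np.round(r['pixel']),r['pixels'].sum())
E
```

```text
{'clock': np.float64(0.0), 'qpos': array([-1.268,  0.522, -0.036,  1.6  ,  0.021,  1.021, -0.113]), 'qd': array([ 0.001, -0.   ,  0.002,  0.002, -0.001,  0.001,  0.   ]), 'joint_efforts': array([ 1.0000e-03, -9.2709e+01,  1.9810e+00, -3.6995e+01,  1.8000e-02,
        8.0000e-03,  0.0000e+00]), 'position': array([0.228, 0.582, 0.256]), 'tool_rot': array([-3.14 ,  0.   ,  2.769]), 'force': array([ 0.12 , -0.365, -0.44 ]), 'moment': array([-0.026,  0.052, -0.011]), 'grip_width': np.float64(0.085)} 0.025
top [[-0.149, -0.968, 0.203, 0.399], [-0.989, 0.145, -0.032, -0.005], [0.002, -0.206, -0.979, 0.825], [0.0, 0.0, 0.0, 1.0]] 520.7455705302166
carrier 0.89 [220. 228.] 8340
rack 0.89 [286. 312.] 13074
liner_25 0.83 [305. 206.] 539
liner_25 0.75 [246. 205.] 1235
liner_50 0.83 [305. 206.] 539
liner_50 0.75 [246. 205.] 1235
liner_75 0.83 [305. 206.] 539
liner_75 0.75 [246. 205.] 1235
liner_100 0.83 [305. 206.] 539
liner_100 0.75 [246. 205.] 1235
shell_25 0.95 [203. 227.] 692
shell_25 0.89 [302. 220.] 522
shell_50 0.95 [203. 227.] 692
shell_50 0.89 [302. 220.] 522
shell_75 0.95 [203. 227.] 692
shell_75 0.89 [302. 220.] 522
shell_100 0.95 [203. 227.] 692
shell_100 0.89 [302. 220.] 522
side [[-1.0, 0.023, 0.005, 0.534], [0.01, 0.602, -0.799, 0.658], [-0.022, -0.798, -0.602, 0.571], [0.0, 0.0, 0.0, 1.0]] 533.3672958588218
carrier 0.55 [275. 364.] 6903
rack 0.8 [383. 296.] 9316
liner_25 0.72 [278. 232.] 388
liner_25 0.68 [262. 311.] 950
liner_50 0.72 [278. 232.] 388
liner_50 0.68 [262. 311.] 950
liner_75 0.72 [278. 232.] 388
liner_75 0.68 [262. 311.] 950
liner_100 0.72 [278. 232.] 388
liner_100 0.68 [262. 311.] 950
shell_25 0.88 [258. 379.] 1494
shell_25 0.87 [274. 329.] 919
shell_50 0.88 [258. 379.] 1494
shell_50 0.87 [274. 329.] 919
shell_75 0.88 [258. 379.] 1494
shell_75 0.87 [274. 329.] 919
shell_100 0.88 [258. 379.] 1494
shell_100 0.87 [274. 329.] 919
```

View pics/top0.png

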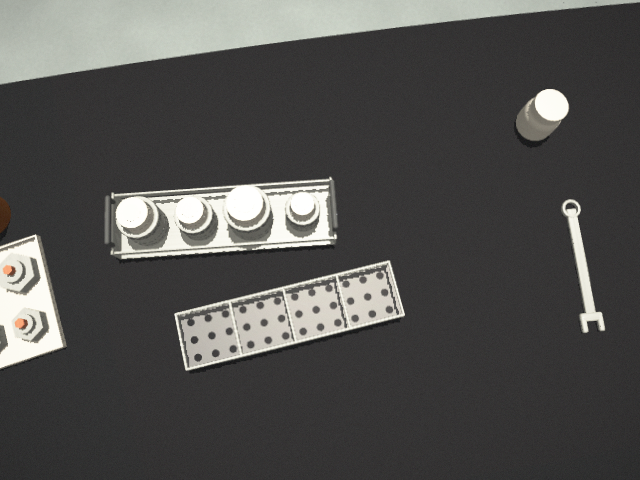

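View pics/side0.png

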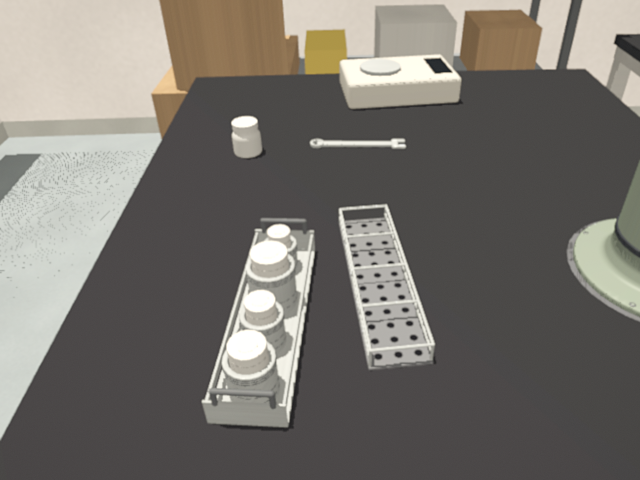

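The top view shows the carrier as the farther rack. Its caps from left to right are at about (137,215), (192,213), (246,205) and (302,205). The empty rack is nearer and turned. I'll zoom in to measure.

```bash
python3 - <<'E'
from h import *
im=cv2.imread('pics/top0.png')
cv2.imwrite('pics/z1.png',cv2.resize(im[165:275,90:350],(780,330),interpolation=cv2.INTER_CUBIC))
cv2.imwrite('pics/z2.png',cv2.resize(im[250:380,165:415],(750,390),interpolation=cv2.INTER_CUBIC))
E
```

```text
(no output)
```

View pics/z1.png

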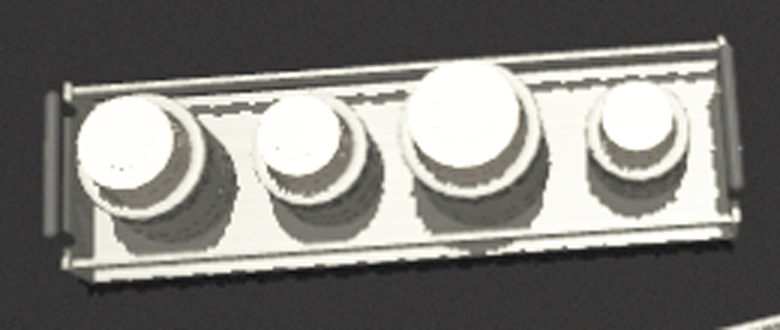

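View pics/z2.png

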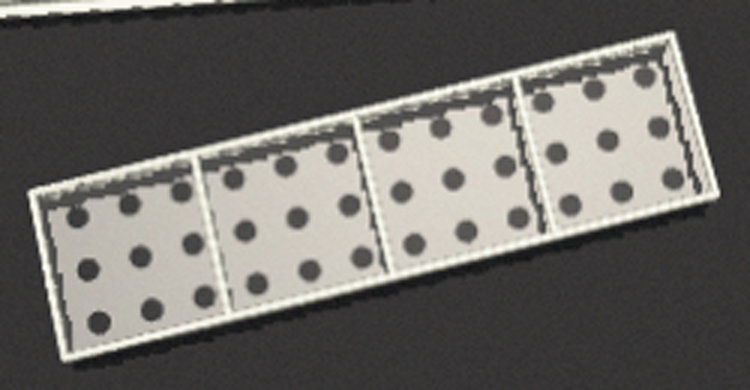

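```bash
python3 - <<'E'
from h import *
f=grab_frame('top')
g=cv2.cvtColor(f['frame'],cv2.COLOR_RGB2GRAY)
c=np.array([[174.7,313.7],[389.3,261.3],[404.3,315.7],[187,370]])
P=at_z(f,c,0.036);print('rack',P.round(4).tolist(),P[:,:2].mean(0),[np.linalg.norm(P[i]-P[i-1]).round(4) for i in range(4)])
print('yaw',[np.arctan2(*(P[a]-P[b])[[1,0]])-np.pi/2 for a,b in((0,1),(3,2))])
# carrier rail corners z=.042
Z=lambda x,y:(x/3+90,y/3+165)
c=np.array([Z(66,90),Z(722,42),Z(737,230),Z(66,262)])
for z in(.038,.042):
  P=at_z(f,c,z);print('carr',P.round(4).tolist(),P[:,:2].mean(0))
C=[];M=[]
for (x,y),h,d in zip([Z(124,142),Z(297,133),Z(463,113),Z(638,115)],[.092,.084,.1,.076],[48,42,54,36]):
  for th in(240,):
    roi=(g>th).astype(np.uint8); m=np.zeros_like(roi);cv2.circle(m,(int(x),int(y)),int(d/2*.75)+0,1,-1); 
    m=cv2.morphologyEx(roi&m,cv2.MORPH_OPEN,np.ones((3,3)))
    n,l,st,ce=cv2.connectedComponentsWithStats(m);k=1+np.argmax(st[1:,4])
    cn=max(cv2.findContours((l==k).astype(np.uint8),0,cv2.CHAIN_APPROX_NONE)[0],key=len)
    hull=cv2.convexHull(cn)
    W=at_z(f,hull.reshape(-1,2),h)[:,:2].astype(np.float32)
    (cx,cy),r=cv2.minEnclosingCircle(W*1000)
    print(h,ce[k].round(1),'center',round(cx,1),round(cy,1),'dia',round(2*r,1),d, 'centroid',at_z(f,ce[k:k+1],h)[0].round(4))
    C.append(at_z(f,ce[k:k+1],h)[0][:2])
C=np.array(C);print(np.diff(C,axis=0),np.linalg.norm(np.diff(C,axis=0),axis=1))
E
```

```text
rack [[0.4888, 0.1884, 0.036], [0.52, -0.1474, 0.036], [0.4344, -0.1551, 0.036], [0.403, 0.1787, 0.036]] [0.46156918 0.01612928] [np.float64(0.0863), np.float64(0.3372), np.float64(0.086), np.float64(0.3352)]
yaw [np.float64(0.09267360320331441), np.float64(0.09362321243065308)]
carr [[0.6907, 0.2699, 0.038], [0.6644, -0.0787, 0.038], [0.5625, -0.0703, 0.038], [0.5974, 0.2762, 0.038]] [0.62874111 0.09928306]
carr [[0.6892, 0.2685, 0.042], [0.663, -0.0783, 0.042], [0.5617, -0.07, 0.042], [0.5964, 0.2748, 0.042]] [0.62757398 0.09875117]
0.092 [131.2 212.1] center 640.2 224.6 dia 47.5 48 centroid [0.6399 0.2243 0.092 ]
0.084 [188.8 209.1] center 635.2 140.7 dia 43.7 42 centroid [0.6341 0.1409 0.084 ]
0.1 [243.8 202. ] center 629.5 57.4 dia 57.4 54 centroid [0.6276 0.0572 0.1   ]
0.076 [302.1 202.9] center 622.1 -27.2 dia 37.7 36 centroid [ 0.6207 -0.027   0.076 ]
[[-0.00583358 -0.0834654 ]
 [-0.00649518 -0.08366897]
 [-0.0069062  -0.08414827]] [0.08366902 0.0839207  0.0844312 ]
```

The caps sit 83.7, 83.9 and 84.4 mm apart (84 expected), and their diameters match. So the order from left to right is 75, 50, 100, 25, with the carrier yawed -0.076 and the rack yawed +0.093. I'll grip across the row and hover over liner_75 first.

Request:
{"op": "move_arm", "data": {
  "motion": [
    [[40, -35, 0], [0, 0, -0.13]],
    [[80, -70, 0], [0, 0, -0.26]],
    [[120, -105, 0], [0, 0, -0.39]],
    [[165, -143, 0], [0, 0, -0.52]],
    [[205, -178, -5], [0, 0, -0.65]],
    [[250, -215, -15], [0, 0, -0.78]],
    [[290, -250, -25], [0, 0, -0.91]],
    [[330, -285, -40], [0, 0, -1.04]],
    [[370, -320, -50], [0, 0, -1.16]],
    [[412, -357, -66], [0, 0, -1.274]],
    [[412, -357, -66], [0, 0, -1.274]],
    [[412, -357, -66], [0, 0, -1.274]]
  ],
  "jaw": 64,
  "grip_force": 30
}}

```text
clock: 2.65
position: [0.6395, 0.2253, 0.19]
tool_rot: [-3.141, -0.0, 1.495]
force: [-0.6, 1.4, 0.2]
grip_width: 0.0642
```

```bash
python3 - <<'E'
from h import *
s=observe();print(s['position'],s['grip_width'],s['qpos'].round(2) if hasattr(s['qpos'],'round') else s['qpos'])
f=grab_frame('side');save('side1.png',f)
p=np.array(s['position'])
pts=[p,p-[0,0,.025],p-[0,0,.038],p-[0,0,.012],[.6402,.2245,.092]]
print(proj(f,pts).round(1))
im=f['frame'][:,:,::-1].copy()
for q in proj(f,pts): cv2.circle(im,tuple(int(round(v)) for v in q),1,(0,0,255),-1)
c=proj(f,[p])[0].astype(int);x0,y0=max(c[0]-80,0),max(c[1]-80,0)
cv2.imwrite('pics/side1z.png',cv2.resize(im[y0:y0+200,x0:x0+200],(600,600),interpolation=cv2.INTER_CUBIC));print(x0,y0)
w=grab_frame('wrist');save('w1.png',w);print(np.round(w['mount'],3).tolist())
E
```

```text
[0.63945974 0.22532522 0.19004929] 0.06418057311319515 [-0.62  0.7   0.32  1.52 -0.25  0.96 -0.31]
[[237.6 282.5]
 [240.4 299.4]
 [241.9 307.8]
 [239.  290.7]
 [247.6 343.7]]
157 202
[[-0.0, -0.956, -0.295, 0.076], [1.0, -0.0, -0.0, 0.0], [0.0, -0.295, 0.956, -0.117], [0.0, 0.0, 0.0, 1.0]]
```

View pics/side1z.png

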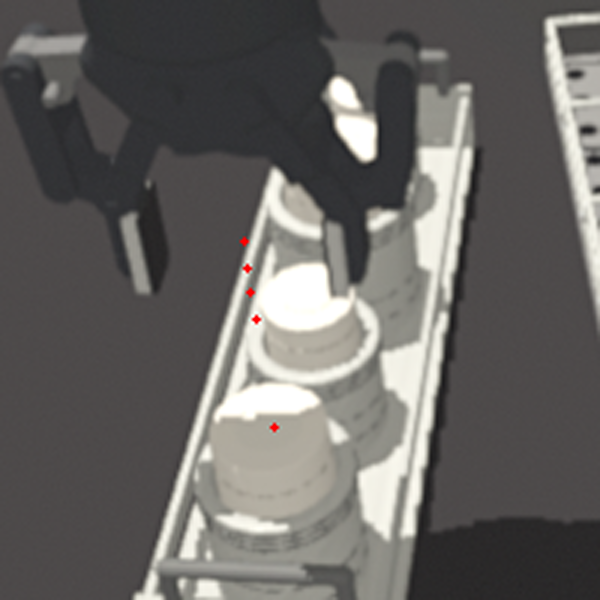

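View pics/w1.png

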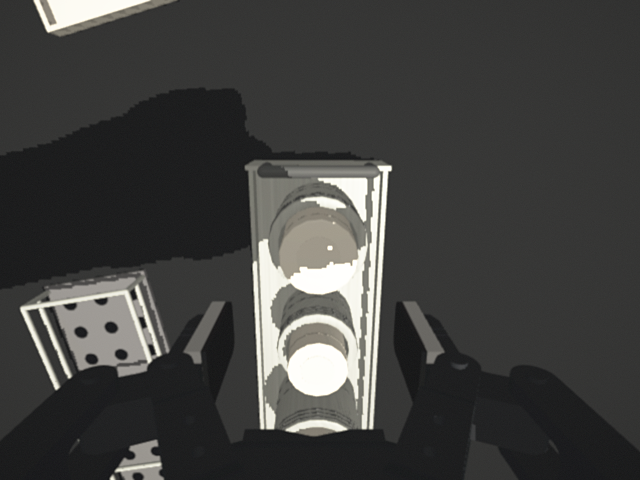

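The side view shows the fingertips roughly 21–25 mm ahead of the TCP at this opening, straddling the cap. I'll go down so that the tips end about 3 mm above the rim, then grip.

Request:
{"op": "move_arm", "data": {
  "motion": [
    [[0, 0, -30], [0, 0, 0]],
    [[0, 0, -60], [0, 0, 0]],
    [[0, 0, -80], [0, 0, 0]],
    [[0, 0, -90], [0, 0, 0]],
    [[0, 0, -95], [0, 0, 0]],
    [[0, 0, -95], [0, 0, 0]]
  ]
}}

```text
clock: 3.5
position: [0.6399, 0.2251, 0.0957]
tool_rot: [3.141, -0.0, 1.495]
force: [0.8, -0.5, 0.6]
grip_width: 0.0642
```

Request:
{"op": "move_arm", "data": {
  "motion": [
    [[0, 0, 0], [0, 0, 0]],
    [[0, 0, 0], [0, 0, 0]],
    [[0, 0, 0], [0, 0, 0]],
    [[0, 0, 0], [0, 0, 0]],
    [[0, 0, 0], [0, 0, 0]],
    [[0, 0, 0], [0, 0, 0]]
  ],
  "jaw": 40,
  "grip_force": 40
}}

```text
clock: 4.25
position: [0.6405, 0.2252, 0.0964]
tool_rot: [3.14, -0.001, 1.495]
force: [1.6, -0.2, 6.2]
grip_width: 0.0465
```

Request:
{"op": "move_arm", "data": {
  "motion": [
    [[0, 0, 3], [0, 0, 0]],
    [[0, 0, 8], [0, 0, 0]],
    [[0, 0, 15], [0, 0, 0]],
    [[0, 0, 22], [0, 0, 0]],
    [[0, 0, 22], [0, 0, 0]]
  ]
}}

```text
clock: 4.88
position: [0.6399, 0.2251, 0.118]
tool_rot: [3.141, -0.0, 1.495]
force: [4.1, -0.6, -0.5]
grip_width: 0.0463
```

```bash
python3 - <<'E'
from h import *
s=observe();print(s['position'],s['force'],s['grip_width'])
f=grab_frame('side')
cv2.imwrite('pics/s2.png',cv2.resize(f['frame'][240:440,157:357,::-1],(600,600),interpolation=cv2.INTER_CUBIC))
E
```

```text
[0.63994823 0.22514349 0.11803899] [ 4.14508381 -0.58423592 -0.45205438] 0.046250464748762196
```

View pics/s2.png

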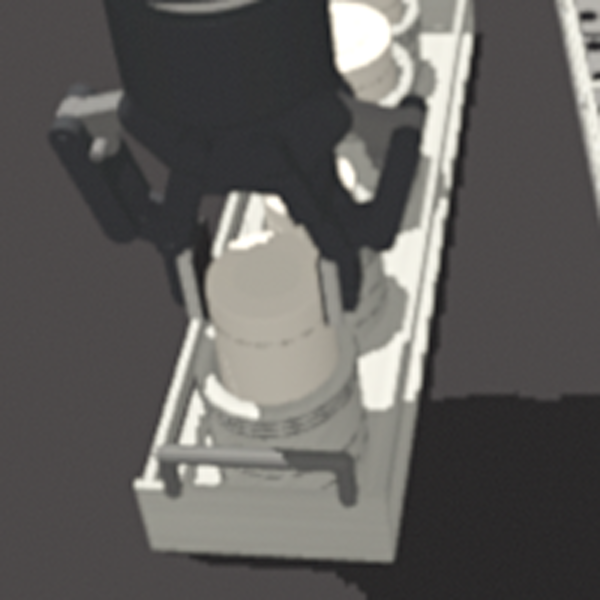

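Liner_75 is rising out of its shell, upright. I'll lift it clear and carry it over cell 1.

Request:
{"op": "move_arm", "data": {
  "motion": [
    [[1, 0, 12], [0, 0, 0]],
    [[1, 0, 27], [0, 0, 0]],
    [[1, 0, 45], [0, 0, 0]],
    [[1, 0, 62], [0, 0, 0]],
    [[0, 0, 77], [0, 0, 0]],
    [[0, 0, 80], [0, 0, 0]],
    [[-12, -5, 80], [0, 0, 0]],
    [[-36, -16, 80], [0, 0, 0]],
    [[-66, -29, 80], [0, 0, 0]],
    [[-96, -42, 80], [0, 0, 0]],
    [[-126, -55, 80], [0, 0, 0]],
    [[-156, -69, 80], [0, 0, 0]]
  ]
}}

```text
clock: 6.42
position: [0.4824, 0.1556, 0.197]
tool_rot: [-3.141, 0.0, 1.495]
force: [-0.4, 0.8, -1.8]
grip_width: 0.0467
```

Request:
{"op": "move_arm", "data": {
  "motion": [
    [[-20, -9, 0], [0, 0, 0]],
    [[-34, -15, 0], [0, 0, 0]],
    [[-34, -15, -20], [0, 0, 0]],
    [[-34, -15, -45], [0, 0, 0]],
    [[-34, -15, -70], [0, 0, 0]],
    [[-34, -15, -90], [0, 0, 0]],
    [[-34, -15, -102], [0, 0, 0]],
    [[-34, -15, -102], [0, 0, 0]]
  ]
}}

```text
clock: 7.42
position: [0.4495, 0.1409, 0.0948]
tool_rot: [-3.141, 0.001, 1.495]
force: [-0.1, -1.0, -2.2]
grip_width: 0.0465
```

```bash
python3 - <<'E'
from h import *
s=observe();print(s['position'],s['force'],s['grip_width'])
f=grab_frame('side');save('s3.png',f)
E
```

```text
[0.44949178 0.1409077  0.09483647] [-0.09730164 -1.03902317 -2.18782016] 0.04645488448749574
```

View pics/s3.png

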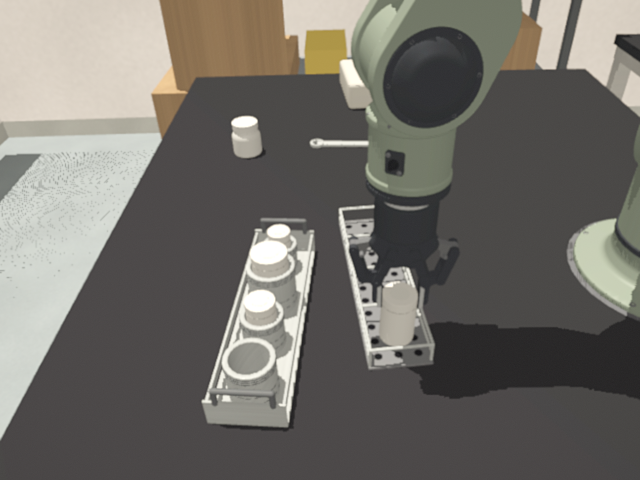

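The liner hangs upright in the leftmost cell and reads 2.2 N, which matches its weight. Contact should come after about 8 mm more, so I'll lower slowly.

Request:
{"op": "move_arm", "data": {
  "motion": [
    [[0, 0, -3], [0, 0, 0]],
    [[0, 0, -6], [0, 0, 0]],
    [[0, 0, -7], [0, 0, 0]],
    [[0, 0, -8], [0, 0, 0]],
    [[0, 0, -8], [0, 0, 0]]
  ]
}}

```text
clock: 8.1
position: [0.4497, 0.141, 0.0873]
tool_rot: [-3.142, 0.0, 1.495]
force: [-0.7, 0.8, -2.3]
grip_width: 0.0467
```

Request:
{"op": "move_arm", "data": {
  "motion": [
    [[0, 0, -0.7], [0, 0, 0]],
    [[0, 0, -1.4], [0, 0, 0]],
    [[0, 0, -2], [0, 0, 0]],
    [[0, 0, -2], [0, 0, 0]]
  ]
}}

```text
clock: 8.6
position: [0.45, 0.1412, 0.0861]
tool_rot: [3.141, -0.001, 1.495]
force: [-4.0, -0.7, 22.6]
grip_width: 0.0462
```

Contact is at about 0.0865, as predicted. I'll ease up 1 mm, release, and move up over liner_50 (0.6338, 0.1408).

Request:
{"op": "move_arm", "data": {
  "motion": [
    [[0, 0, 1], [0, 0, 0]],
    [[0, 0, 1], [0, 0, 0]]
  ]
}}

```text
clock: 8.85
position: [0.4498, 0.1411, 0.0864]
tool_rot: [3.141, -0.0, 1.495]
force: [0.7, -0.0, 2.6]
grip_width: 0.0465
```

Request:
{"op": "move_arm", "data": {
  "motion": [
    [[0, 0, 0], [0, 0, 0]],
    [[0, 0, 0], [0, 0, 0]],
    [[0, 0, 0], [0, 0, 0]],
    [[0, 0, 0], [0, 0, 0]],
    [[0, 0, 5], [0, 0, 0]],
    [[0, 0, 20], [0, 0, 0]],
    [[0, 0, 45], [0, 0, 0]],
    [[0, 0, 70], [0, 0, 0]],
    [[0, 0, 85], [0, 0, 0]],
    [[15, 0, 85], [0, 0, 0]],
    [[45, 0, 85], [0, 0, 0]]
  ],
  "jaw": 64
}}

```text
clock: 10.22
position: [0.4953, 0.1414, 0.1712]
tool_rot: [-3.141, -0.0, 1.496]
force: [0.6, 0.1, -0.4]
grip_width: 0.0636
```

```bash
python3 - <<'E'
from h import *
s=observe();print(s['position'],s['force'],s['grip_width'])
f=grab_frame('side');save('s4.png',f)
E
```

```text
[0.495285   0.14140865 0.17122127] [ 0.57009465  0.12773607 -0.41204979] 0.06362390986486616
```

View pics/s4.png

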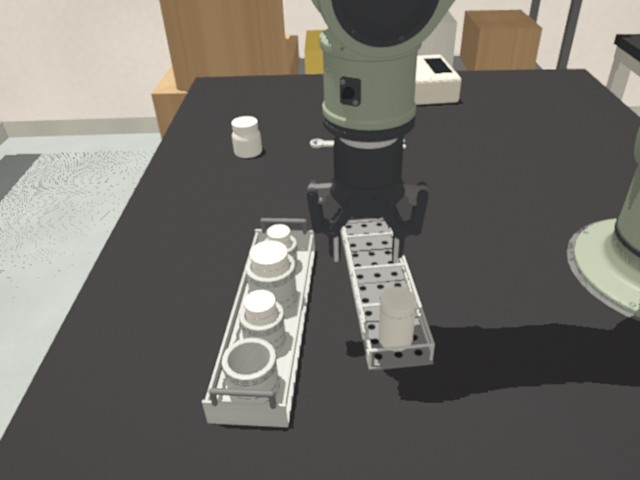

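Liner_75 stands in the leftmost cell. Next is liner_50.

Request:
{"op": "move_arm", "data": {
  "motion": [
    [[40, 0, 0], [0, 0, 0]],
    [[80, 0, 0], [0, 0, 0]],
    [[115, 0, 0], [0, 0, 0]],
    [[138, -0.5, 0], [0, 0, 0]],
    [[138.5, -0.5, -20], [0, 0, 0]],
    [[138.5, -0.5, -45], [0, 0, 0]],
    [[138.5, -0.5, -65], [0, 0, 0]],
    [[138.5, -0.5, -76], [0, 0, 0]],
    [[138.5, -0.5, -81], [0, 0, 0]],
    [[138.5, -0.5, -81], [0, 0, 0]]
  ],
  "jaw": 60
}}

```text
clock: 11.52
position: [0.6333, 0.1405, 0.0904]
tool_rot: [3.141, -0.0, 1.495]
force: [0.2, 0.3, 0.2]
grip_width: 0.0601
```

Request:
{"op": "move_arm", "data": {
  "motion": [
    [[0, 0, 0], [0, 0, 0]],
    [[0, 0, 0], [0, 0, 0]],
    [[0, 0, 0], [0, 0, 0]],
    [[0, 0, 0], [0, 0, 0]],
    [[0, 0, 0], [0, 0, 0]],
    [[0, 0, 0], [0, 0, 0]]
  ],
  "jaw": 34
}}

```text
clock: 12.28
position: [0.6338, 0.1407, 0.0913]
tool_rot: [3.14, -0.001, 1.495]
force: [0.4, 0.1, 6.0]
grip_width: 0.0405
```

Request:
{"op": "move_arm", "data": {
  "motion": [
    [[0, 0, 3], [0, 0, 0]],
    [[0, 0, 10], [0, 0, 0]],
    [[0, 0, 22], [0, 0, 0]],
    [[0, 0, 40], [0, 0, 0]],
    [[0, 0, 60], [0, 0, 0]],
    [[0, 0, 80], [0, 0, 0]],
    [[0, 0, 98], [0, 0, 0]],
    [[0, 0, 105], [0, 0, 0]],
    [[0, 0, 105], [0, 0, 0]]
  ]
}}

```text
clock: 13.4
position: [0.6332, 0.1406, 0.1956]
tool_rot: [3.141, -0.0, 1.495]
force: [-1.1, -0.5, -2.3]
grip_width: 0.0404
```

```bash
python3 - <<'E'
from h import *
s=observe();print(s['position'],s['force'],s['grip_width'])
f=grab_frame('side');save('s5.png',f)
E
```

```text
[0.63318247 0.14063548 0.19556429] [-1.08409503 -0.50126469 -2.32749184] 0.040389665730276164
```

View pics/s5.png

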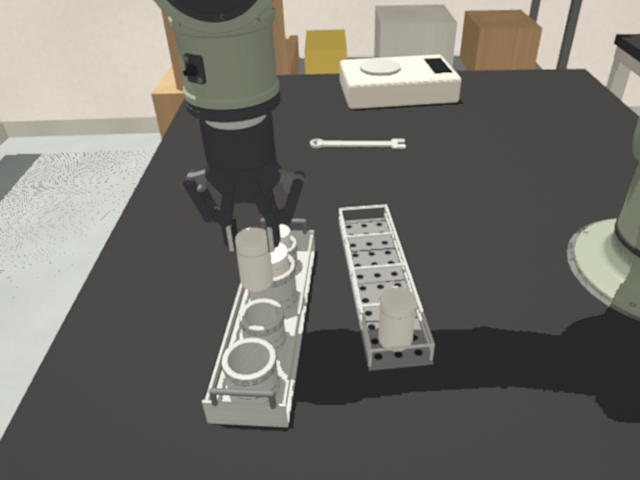

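Liner_50 hangs upright and clear. I'll carry it to cell 2.

Request:
{"op": "move_arm", "data": {
  "motion": [
    [[-12, -6, 0], [0, 0, 0]],
    [[-40, -19, 0], [0, 0, 0]],
    [[-72, -34, 0], [0, 0, 0]],
    [[-104, -49, 0], [0, 0, 0]],
    [[-136, -64, 0], [0, 0, 0]],
    [[-162, -77, 0], [0, 0, 0]],
    [[-175, -82.5, -5], [0, 0, 0]],
    [[-175.5, -82.5, -30], [0, 0, 0]],
    [[-175.5, -82.5, -58], [0, 0, 0]],
    [[-175.5, -82.5, -84], [0, 0, 0]],
    [[-175.5, -82.5, -102], [0, 0, 0]],
    [[-175.5, -82.5, -107], [0, 0, 0]]
  ]
}}

```text
clock: 14.95
position: [0.4574, 0.058, 0.0869]
tool_rot: [-3.14, 0.001, 1.495]
force: [0.8, -0.4, -1.8]
grip_width: 0.0405
```

Request:
{"op": "move_arm", "data": {
  "motion": [
    [[0, 0, -3], [0, 0, 0]],
    [[0, 0, -5], [0, 0, 0]],
    [[0, 0, -6], [0, 0, 0]],
    [[0, 0, -7], [0, 0, 0]],
    [[0, 0, -8], [0, 0, 0]],
    [[0, 0, -8], [0, 0, 0]]
  ]
}}

```text
clock: 15.7
position: [0.4581, 0.0582, 0.081]
tool_rot: [3.141, -0.001, 1.495]
force: [-2.7, -0.4, 18.2]
grip_width: 0.0404
```

Request:
{"op": "move_arm", "data": {
  "motion": [
    [[0, 0, 1], [0, 0, 0]],
    [[0, 0, 1], [0, 0, 0]]
  ]
}}

```text
clock: 15.95
position: [0.4577, 0.0581, 0.0814]
tool_rot: [3.141, -0.0, 1.495]
force: [-0.5, -0.5, -1.9]
grip_width: 0.0402
```

Request:
{"op": "move_arm", "data": {
  "motion": [
    [[0, 0, 0], [0, 0, 0]],
    [[0, 0, 0], [0, 0, 0]],
    [[0, 0, 0], [0, 0, 0]],
    [[0, 0, 0], [0, 0, 0]],
    [[0, 0, 5], [0, 0, 0]],
    [[0, 0, 20], [0, 0, 0]],
    [[0, 0, 45], [0, 0, 0]],
    [[0, 0, 75], [0, 0, 0]],
    [[0, 0, 95], [0, 0, 0]],
    [[15, 0, 100], [0, 0, 0]],
    [[45, 0, 100], [0, 0, 0]],
    [[45, 0, 100], [0, 0, 0]]
  ],
  "jaw": 70
}}

```text
clock: 17.45
position: [0.5041, 0.058, 0.1823]
tool_rot: [3.14, -0.0, 1.494]
force: [-0.2, 0.4, -0.4]
grip_width: 0.0702
```

```bash
python3 - <<'E'
from h import *
s=observe();print(s['position'],s['force'],s['grip_width'])
f=grab_frame('side');save('s6.png',f)
E
```

```text
[0.50409301 0.05801273 0.18232499] [-0.1936444   0.35565725 -0.38722797] 0.07024183800095239
```

View pics/s6.png

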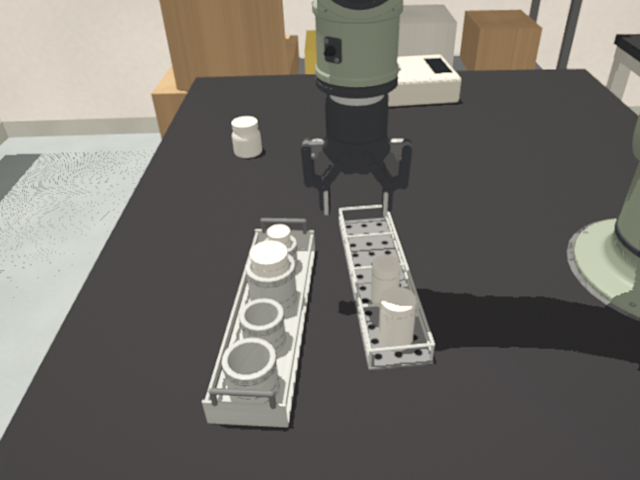

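Cells 1 and 2 are filled and both liners stand upright. Next is liner_100.

Request:
{"op": "move_arm", "data": {
  "motion": [
    [[35, 0, 0], [0, 0, 0]],
    [[75, 0, 0], [0, 0, 0]],
    [[108, -1, 0], [0, 0, 0]],
    [[123.5, -1, 0], [0, 0, 0]],
    [[123.5, -1, -20], [0, 0, 0]],
    [[123.5, -1, -45], [0, 0, 0]],
    [[123.5, -1, -65], [0, 0, 0]],
    [[123.5, -1, -73], [0, 0, 0]],
    [[123.5, -1, -76], [0, 0, 0]],
    [[123.5, -1, -76], [0, 0, 0]]
  ]
}}

```text
clock: 18.75
position: [0.6264, 0.057, 0.1058]
tool_rot: [3.141, -0.0, 1.495]
force: [-0.6, 0.8, -0.1]
grip_width: 0.0698
```

Request:
{"op": "move_arm", "data": {
  "motion": [
    [[0, 0, 0], [0, 0, 0]],
    [[0, 0, 0], [0, 0, 0]],
    [[0, 0, 0], [0, 0, 0]],
    [[0, 0, 0], [0, 0, 0]],
    [[0, 0, 0], [0, 0, 0]],
    [[0, 0, 0], [0, 0, 0]]
  ],
  "jaw": 46,
  "grip_force": 50
}}

```text
clock: 19.5
position: [0.6269, 0.057, 0.1064]
tool_rot: [3.14, -0.0, 1.495]
force: [-0.3, 0.3, 6.6]
grip_width: 0.0522
```

Request:
{"op": "move_arm", "data": {
  "motion": [
    [[0, 0, 3], [0, 0, 0]],
    [[0, 0, 10], [0, 0, 0]],
    [[0, 0, 22], [0, 0, 0]],
    [[0, 0, 40], [0, 0, 0]],
    [[0, 0, 60], [0, 0, 0]],
    [[0, 0, 80], [0, 0, 0]],
    [[0, 0, 98], [0, 0, 0]],
    [[0, 0, 105], [0, 0, 0]],
    [[0, 0, 105], [0, 0, 0]]
  ]
}}

```text
clock: 20.62
position: [0.6261, 0.0571, 0.2106]
tool_rot: [3.141, -0.0, 1.495]
force: [-0.2, 0.2, -1.5]
grip_width: 0.052
```

```bash
python3 - <<'E'
from h import *
s=observe();print(s['position'],s['force'],s['grip_width'])
f=grab_frame('side');save('s7.png',f)
E
```

```text
[0.62613391 0.05713682 0.21058534] [-0.15537518  0.17346042 -1.46087949] 0.05202876083046539
```

View pics/s7.png

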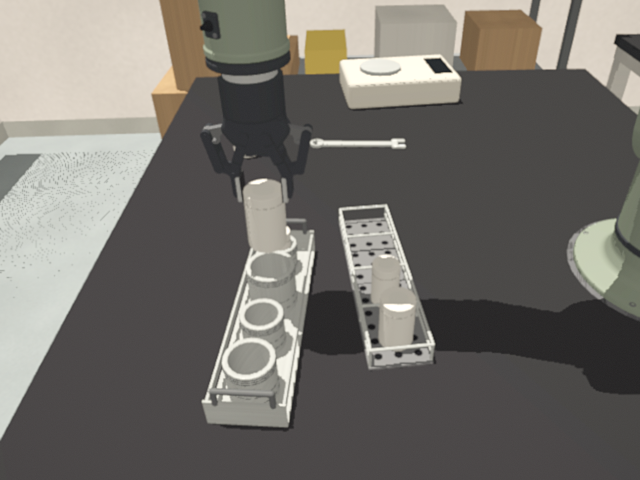

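Liner_100 is out and upright. I'll carry it to cell 3.

Request:
{"op": "move_arm", "data": {
  "motion": [
    [[-12, -6, 0], [0, 0, 0]],
    [[-38, -19, 0], [0, 0, 0]],
    [[-67, -34, 0], [0, 0, 0]],
    [[-96, -49, 0], [0, 0, 0]],
    [[-125, -64, 0], [0, 0, 0]],
    [[-149, -77, 0], [0, 0, 0]],
    [[-160, -82.5, -5], [0, 0, 0]],
    [[-160.5, -83, -30], [0, 0, 0]],
    [[-160.5, -83, -58], [0, 0, 0]],
    [[-160.5, -83, -84], [0, 0, 0]],
    [[-160.5, -83, -102], [0, 0, 0]],
    [[-160.5, -83, -107], [0, 0, 0]]
  ]
}}

```text
clock: 22.18
position: [0.4651, -0.026, 0.1021]
tool_rot: [-3.14, 0.0, 1.495]
force: [-0.8, 0.2, -1.3]
grip_width: 0.0519
```

Request:
{"op": "move_arm", "data": {
  "motion": [
    [[0, 0, -3], [0, 0, 0]],
    [[0, 0, -5], [0, 0, 0]],
    [[0, 0, -6], [0, 0, 0]],
    [[0, 0, -7], [0, 0, 0]],
    [[0, 0, -8], [0, 0, 0]],
    [[0, 0, -8], [0, 0, 0]]
  ]
}}

```text
clock: 22.92
position: [0.4662, -0.0259, 0.0962]
tool_rot: [3.14, -0.001, 1.495]
force: [-3.1, 0.4, 21.6]
grip_width: 0.0518
```

Contact again. I'll release and move over liner_25 (0.6210, -0.0267).

Request:
{"op": "move_arm", "data": {
  "motion": [
    [[0, 0, 1], [0, 0, 0]],
    [[0, 0, 1], [0, 0, 0]]
  ]
}}

```text
clock: 23.18
position: [0.4658, -0.0259, 0.0964]
tool_rot: [3.141, -0.0, 1.495]
force: [0.3, -0.9, 1.6]
grip_width: 0.0519
```

Request:
{"op": "move_arm", "data": {
  "motion": [
    [[0, 0, 0], [0, 0, 0]],
    [[0, 0, 0], [0, 0, 0]],
    [[0, 0, 0], [0, 0, 0]],
    [[0, 0, 0], [0, 0, 0]],
    [[0, 0, 5], [0, 0, 0]],
    [[0, 0, 20], [0, 0, 0]],
    [[0, 0, 45], [0, 0, 0]],
    [[0, 0, 70], [0, 0, 0]],
    [[0, 0, 85], [0, 0, 0]],
    [[15, 0, 85], [0, 0, 0]],
    [[45, 0, 85], [0, 0, 0]],
    [[45, 0, 85], [0, 0, 0]]
  ],
  "jaw": 70,
  "grip_force": 40
}}

```text
clock: 24.68
position: [0.5125, -0.0258, 0.1805]
tool_rot: [3.141, 0.0, 1.495]
force: [-0.4, -0.6, -0.2]
grip_width: 0.07
```

```bash
python3 - <<'E'
from h import *
s=observe();print(s['position'],s['force'],s['grip_width'])
f=grab_frame('side');save('s8.png',f)
E
```

```text
[ 0.51248049 -0.02579194  0.18054468] [-0.42604039 -0.56997971 -0.22991215] 0.06997444362136619
```

View pics/s8.png

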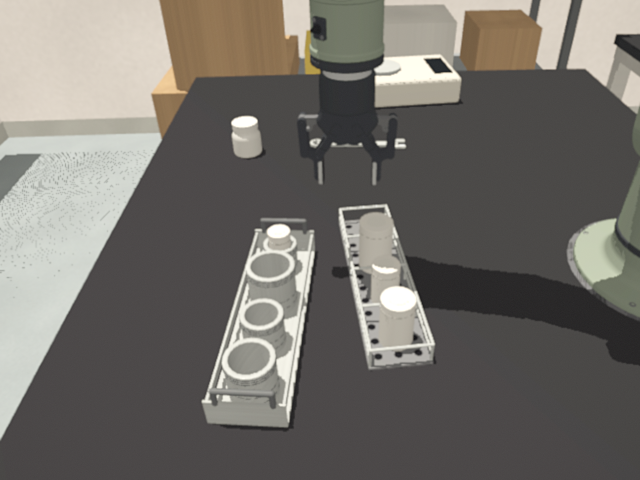

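Request:
{"op": "move_arm", "data": {
  "motion": [
    [[35, 0, 0], [0, 0, 0]],
    [[75, 0, 0], [0, 0, 0]],
    [[100, -1, 0], [0, 0, 0]],
    [[109, -1, 0], [0, 0, 0]],
    [[109, -1, -20], [0, 0, 0]],
    [[109, -1, -48], [0, 0, 0]],
    [[109, -1, -74], [0, 0, 0]],
    [[109, -1, -90], [0, 0, 0]],
    [[109, -1, -96], [0, 0, 0]],
    [[109, -1, -96], [0, 0, 0]]
  ],
  "jaw": 52
}}

```text
clock: 25.98
position: [0.6197, -0.027, 0.0855]
tool_rot: [3.142, 0.0, 1.495]
force: [0.8, 0.1, 0.1]
grip_width: 0.052
```

Request:
{"op": "move_arm", "data": {
  "motion": [
    [[0, 0, 0], [0, 0, 0]],
    [[0, 0, 0], [0, 0, 0]],
    [[0, 0, 0], [0, 0, 0]],
    [[0, 0, 0], [0, 0, 0]],
    [[0, 0, 0], [0, 0, 0]],
    [[0, 0, 0], [0, 0, 0]]
  ],
  "jaw": 28
}}

```text
clock: 26.72
position: [0.6203, -0.027, 0.0863]
tool_rot: [3.14, -0.0, 1.495]
force: [0.6, -0.2, 7.0]
grip_width: 0.0342
```

Request:
{"op": "move_arm", "data": {
  "motion": [
    [[0, 0, 3], [0, 0, 0]],
    [[0, 0, 10], [0, 0, 0]],
    [[0, 0, 22], [0, 0, 0]],
    [[0, 0, 40], [0, 0, 0]],
    [[0, 0, 60], [0, 0, 0]],
    [[0, 0, 80], [0, 0, 0]],
    [[0, 0, 98], [0, 0, 0]],
    [[0, 0, 105], [0, 0, 0]],
    [[0, 0, 105], [0, 0, 0]]
  ]
}}

```text
clock: 27.85
position: [0.6197, -0.0269, 0.1906]
tool_rot: [3.141, -0.0, 1.495]
force: [0.1, 0.3, -1.5]
grip_width: 0.034
```

```bash
python3 - <<'E'
from h import *
s=observe();print(s['position'],s['force'],s['grip_width'])
f=grab_frame('side');save('s9.png',f)
E
```

```text
[ 0.61966781 -0.02688296  0.19061701] [ 0.09048489  0.31570016 -1.48549507] 0.03395262824258735
```

View pics/s9.png

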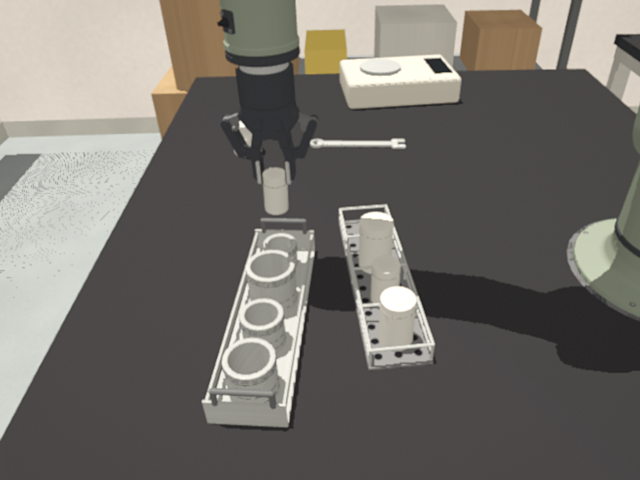

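Liner_25 is out and upright. I'll carry it to cell 4.

Request:
{"op": "move_arm", "data": {
  "motion": [
    [[-11, -6, 0], [0, 0, 0]],
    [[-34, -19, 0], [0, 0, 0]],
    [[-61, -34, 0], [0, 0, 0]],
    [[-88, -49, 0], [0, 0, 0]],
    [[-114, -64, 0], [0, 0, 0]],
    [[-137, -77, 0], [0, 0, 0]],
    [[-146, -82.5, -5], [0, 0, 0]],
    [[-146.5, -82.5, -30], [0, 0, 0]],
    [[-146.5, -82.5, -58], [0, 0, 0]],
    [[-146.5, -82.5, -84], [0, 0, 0]],
    [[-146.5, -82.5, -102], [0, 0, 0]],
    [[-146.5, -82.5, -107], [0, 0, 0]]
  ]
}}

```text
clock: 29.4
position: [0.4725, -0.1093, 0.082]
tool_rot: [-3.14, -0.0, 1.495]
force: [-0.2, -0.5, -1.2]
grip_width: 0.0343
```

Request:
{"op": "move_arm", "data": {
  "motion": [
    [[0, 0, -3], [0, 0, 0]],
    [[0, 0, -5], [0, 0, 0]],
    [[0, 0, -6], [0, 0, 0]],
    [[0, 0, -7], [0, 0, 0]],
    [[0, 0, -8], [0, 0, 0]],
    [[0, 0, -8], [0, 0, 0]]
  ]
}}

```text
clock: 30.15
position: [0.4736, -0.1096, 0.076]
tool_rot: [3.14, -0.0, 1.495]
force: [-1.6, -0.2, 17.1]
grip_width: 0.0339
```

Request:
{"op": "move_arm", "data": {
  "motion": [
    [[0, 0, 1], [0, 0, 0]],
    [[0, 0, 1], [0, 0, 0]]
  ]
}}

```text
clock: 30.4
position: [0.4732, -0.1094, 0.0764]
tool_rot: [3.141, 0.0, 1.495]
force: [-0.4, -0.3, -0.6]
grip_width: 0.0337
```

Request:
{"op": "move_arm", "data": {
  "motion": [
    [[0, 0, 0], [0, 0, 0]],
    [[0, 0, 0], [0, 0, 0]],
    [[0, 0, 0], [0, 0, 0]],
    [[0, 0, 0], [0, 0, 0]],
    [[0, 0, 5], [0, 0, 0]],
    [[0, 0, 20], [0, 0, 0]],
    [[0, 0, 45], [0, 0, 0]],
    [[0, 0, 75], [0, 0, 0]],
    [[0, 0, 105], [0, 0, 0]],
    [[20, -40, 130], [0, 0, 0]],
    [[40, -80, 150], [0, 0, 0]],
    [[60, -120, 150], [0, 0, 0]]
  ],
  "jaw": 54
}}

```text
clock: 31.9
position: [0.5343, -0.2309, 0.2292]
tool_rot: [3.138, 0.001, 1.495]
force: [0.4, 0.7, -0.2]
grip_width: 0.0537
```

Request:
{"op": "move_arm", "data": {
  "motion": [
    [[20, -45, 0], [0, 0, 0]],
    [[40, -90, 0], [0, 0, 0]],
    [[60, -130, 0], [0, 0, 0]],
    [[60, -130, 0], [0, 0, 0]],
    [[60, -130, 0], [0, 0, 0]]
  ]
}}

```text
clock: 32.52
position: [0.5929, -0.3589, 0.2269]
tool_rot: [-3.141, -0.0, 1.495]
force: [0.1, 0.4, 1.2]
grip_width: 0.0537
```

```bash
python3 - <<'E'
from h import *
s=observe();print(s['clock'],s['position'],s['force'],s['grip_width'])
f=grab_frame('top');save('t10.png',f)
im=f['frame'][:,:,::-1].copy()
th=np.linspace(0,2*np.pi,60)
for x,y,h,d in((.4499,.1416,.082,.048),(.4577,.0579,.074,.042),(.4655,-.0257,.090,.054),(.4733,-.1094,.066,.036)):
    q=proj(f,np.c_[x+d/2*np.cos(th),y+d/2*np.sin(th),0*th+h])
    cv2.polylines(im,[q.round().astype(int)],True,(0,0,255),1)
cv2.imwrite('pics/t10z.png',cv2.resize(im[230:390,160:420],(780,480),interpolation=cv2.INTER_CUBIC))
f=grab_frame('side');save('s10.png',f)
E
```

```text
32.525 [ 0.59287714 -0.35887239  0.22685127] [0.13475837 0.37444717 1.19934641] 0.053662462670882066
```

View pics/t10z.png

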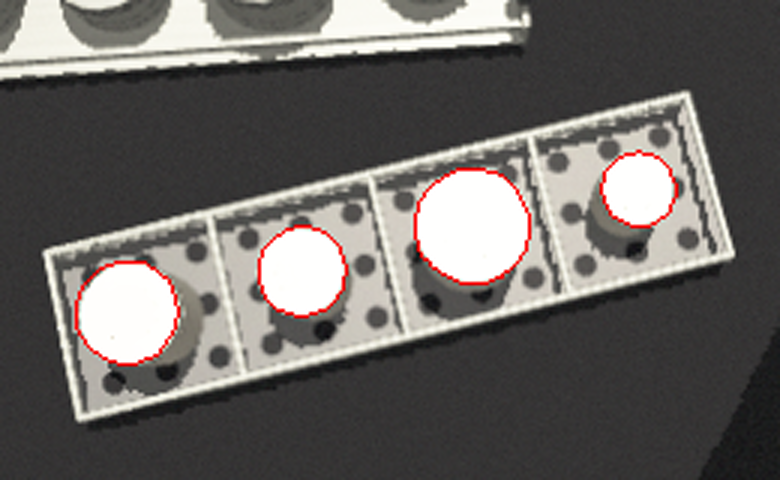

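View pics/s10.png

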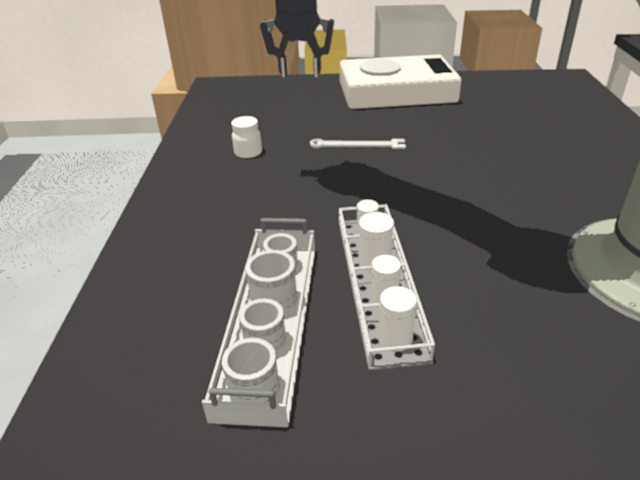

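All four caps fall on their predicted circles at standing height, one in each cell. The gripper is well clear, so I'll hand in the job.

```bash
python3 -c "
from h import *
job_done()"
```

```text
the job is handed in; nothing more can be done
```

I moved all four liners from the shells to the drying rack, one per cell, in their original left-to-right order: 75, 50, 100, 25. The job was handed in at about 33 s of the 99 s allowed.

- **Setting down:** each liner was lowered slowly until the force reading showed it touching the base sheet, 17–23 N at most. I eased off before releasing. Contact came within about 1 mm of the predicted height each time.
- **Last checks:** in the final top view, all four caps lie on the circles predicted for liners standing upright at their cell centres. The side view shows all four upright, with the gripper well clear.
- **Disagreements:**
  - The finger opening read 1.5–2 mm less than each liner's diameter.
  - Each grip closed with an upward force of about 6–7 N. It came either from the swinging pads or from light contact with the shell rim.
  - The force reading on the lifted liners was off by up to about 1.5 N from their stated weights.

None of these affected the placing.

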